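# Carry the row of shoe lasts over to the other rack, in job order

## Task

The four wooden shoe lasts stand in the order of the day's jobs: the first job is the one at the brass peg of their rack, at the robot's left-hand end of the row. Move all four to the empty rack in the same order, counted from that rack's own brass peg, which may be at either end: the first job into the bay at the peg, the next into the bay beside it, and so on. Each last must stand on its sole, flat on the floor of its own bay and lengthways in it.

Things in the scene. Friction and masses are not known exactly. Their poses are not given: they have to be found in the camera images.
- last_a_mid (a point): A child's wooden shoe last, pale wood, loose: the shortest: 106 mm long, 42 mm wide, 66 mm high, round toe. This point is at mid-length, on the centre line, half-way up (33 mm above its sole). +x points to the toe, z up. To grip it: the upper 36 mm is a flat-topped, parallel-sided comb 24 mm thick (across y), reaching from 36 mm behind to 16 mm ahead of this point. Under 0.3 kg.
- last_b_mid (a point): A child's wooden shoe last, pale wood, loose: pointed toe: 122 mm long, 44 mm wide, 70 mm high. This point is at mid-length, on the centre line, half-way up (35 mm above its sole). +x points to the toe, z up. To grip it: the upper 36 mm is a flat-topped, parallel-sided comb 26 mm thick (across y), reaching from 36 mm behind to 16 mm ahead of this point. Under 0.3 kg.
- last_c_mid (a point): A child's wooden shoe last, pale wood, loose: broad square toe: 126 mm long, 50 mm wide, 72 mm high. This point is at mid-length, on the centre line, half-way up (36 mm above its sole). +x points to the toe, z up. To grip it: the upper 36 mm is a flat-topped, parallel-sided comb 28 mm thick (across y), reaching from 36 mm behind to 16 mm ahead of this point. Under 0.3 kg.
- last_d_mid (a point): A child's wooden shoe last, pale wood, loose: boot last, the tallest and longest: 134 mm long, 46 mm wide, 88 mm high, round toe. This point is at mid-length, on the centre line, half-way up (44 mm above its sole). +x points to the toe, z up. To grip it: the upper 36 mm is a flat-topped, parallel-sided comb 26 mm thick (across y), reaching from 36 mm behind to 16 mm ahead of this point. Under 0.3 kg.
- tray_a: The fixed wooden tray on the old rack in which the shortest last starts; 162 x 74 mm, low rims 5 mm high. Origin: centre of its underside; its floor is 8 mm above. y runs along the row. The four trays stand side by side 80 mm apart in a row on the old rack, in an order that changes; the row's first place is the end to the robot's left (greatest y), where the old rack has its own brass peg.
- tray_b: The fixed wooden tray on the old rack in which the pointed last starts; 162 x 74 mm, low rims 5 mm high. Origin: centre of its underside; its floor is 8 mm above. y runs along the row. The four trays stand side by side 80 mm apart in a row on the old rack, in an order that changes; the row's first place is the end to the robot's left (greatest y), where the old rack has its own brass peg.
- tray_c: The fixed wooden tray on the old rack in which the square-toed last starts; 162 x 74 mm, low rims 5 mm high. Origin: centre of its underside; its floor is 8 mm above. y runs along the row. The four trays stand side by side 80 mm apart in a row on the old rack, in an order that changes; the row's first place is the end to the robot's left (greatest y), where the old rack has its own brass peg.
- tray_d: The fixed wooden tray on the old rack in which the tall boot last starts; 162 x 74 mm, low rims 5 mm high. Origin: centre of its underside; its floor is 8 mm above. y runs along the row. The four trays stand side by side 80 mm apart in a row on the old rack, in an order that changes; the row's first place is the end to the robot's left (greatest y), where the old rack has its own brass peg.
- new_rack: The empty rack, a fixed dark plank 200 x 335 mm on the table. Origin: its underside below the centre of the row of bays. Four bays in a row along y, centres at y = -120, -40, 40 and 120 mm, x = 0; each 150 mm long (x) and 74 mm wide (y) inside, floor 18 mm above the origin, parted by strips 6 mm thick that rise 12 mm above the floor.
- start_peg: Upright fixed brass peg, 18 mm thick and 45 mm high, on the far edge of the empty rack, at 98 mm in its x and either +120 or -120 mm in its y: it stands behind the bay that comes first; the bays count away from it. Origin: centre of its foot. The other end has only a flat black plug.
Mind the look-alikes: they are no part of the job. What is shaped like the part that bears last_b_mid but green is not meant. What is shaped like the part that bears last_d_mid but black or green is not meant.

How it is judged:
By the outcome, as a careful person would: the job done as asked, in the order asked, and still so for the second after the job is handed in, with the robot touching nothing.
It also fails if it takes over 102 s, if anything falls off the work surface, if the arm or the gripper's body presses on something with over 40 N, if the wrist force passes 120 N, or if a joint passes its speed limit or range.

## Robot

A 6-joint arm with a two-finger parallel gripper is mounted at the origin on the work surface. World frame = base frame: x ahead of the robot, y to its left, z up, the work surface at z = 0. Lengths are in m, angles in rad, forces in N, time in s.
With the tool pointing down it reaches from about 0.225 to 0.875 m from the base axis. Payload 3.4 kg.
Tool frame: the origin (TCP) lies at the very end of the fingers, on their centre line; the grasp point (between the pads) lies 19 mm behind it; z points along the fingers, y is the direction in which the jaws open and shut (so a half turn about z gives the same grasp; the last joint's range is limited). The gripper opens to 85 mm and grips with 20 to 120 N. Pads are 22 mm wide; open, the fingers measure 114 mm over their backs; the gripper's body (76 mm by 85 mm) begins 54 mm behind the grasp point. The pads swing forward as they close: fully open they stand 13 mm farther back than shut.
Start: joints at [-1.319, 0.276, 1.505, -0, 1.361, -0.121], TCP at [0.209, -0.536, 0.231] pointing down, gripper open.
Joint ranges: [-2.89, 2.89], [-0.75, 2.08], [0.22, 2.7], [-1.18, 4.32], [0.11, 2.71], [-2.7, 2.7]. Speed limits (rad/s): [2.57, 2.57, 3.14, 3.14, 3.14, 3.14].

## Interface

Orientations are given as a unit quaternion [w, x, y, z].
In Python, from rig import manip, eyes gives the robot as it stands. The module is installed in compiled form; this text tells all that it offers.
- The arm moves only by the tool servo_tool, never from a script. Its argument "deltas" is one flat list of numbers, 6 for each row, row after row: the shift along the tool's x, y, z in cm, then the turn, a rotation vector about the tool's x, y, z in degrees. A call has 1 to 20 rows; each row shifts and turns the pose as measured when the row begins, along the tool's axes as they then stand; what a row does not reach is not made up. A row lasts 1/10 s, in which the tool goes at most 50 mm and 8.59 degrees, less where a joint would pass 70% of its speed; a pose out of reach is approached as far as the arm can. A call with a gripper value outside its range is refused whole. "jaw" is the finger opening in cm, from 0 to 8.54, set as the call begins (left out, the last holds). The fingers move at their own pace and stop on an object; "grip_force" is the grip in N (left out, the last holds). Time passes only in rows, so rows that do not move let the fingers close. It gives the time, the measured TCP pose, the force and the opening at its end, in the units of the state.
- manip.get_state(): the state, without advancing time (a new reading comes with each control period).
- eyes.get_image(name): name is "side" or "top" or "wrist"; returns (picture, depth): 480x640x3 uint8, red, green, blue; 480x640 float32, m along the optical axis (not along the pixel's ray), 0 where there is no reading.
- eyes.get_calibration(name): a dict with "camera_matrix" (3x3 intrinsics, pixels), "rvec" (rotation vector, rad) and "tvec" (3), from world to camera coordinates, as OpenCV has them. Camera axes: x right, y down, z forward; pixel columns grow to the right and rows downward; lengths in m; the calibration is good to about 2 mm. A picture is of the moment at which its call begins: read the wrist's pose just before it. get_calibration takes no time and is no camera call; for the wrist camera it gives the pose at the moment of the call.
- manip.sign_off(): hands the job in, once; it reports no verdict.
The state is a dict: "clock": time; "qpos": joint angles; "qd": joint speeds; "effort": joint torques, N m; "position": TCP position; "ee_rot": TCP orientation; "contact_force": force on the tool from outside, world axes, zero at the start; "moment": the same for the moment, N m; "width": finger opening in m.
Only numpy, scipy, OpenCV 4.12 (cv2) and the standard library are available. Lean on these libraries where they do the work, as an engineer would, in place of code of your own. Each camera call takes 0.05 s, during which the arm holds its last target.

## Working session

There is one attempt and no reset: what is moved stays moved. The work goes in short steps, Python scripts to look and compute and a tool call to move; the robot and the scene stay as the last step left them, time stands still between calls to the robot, and variables do not carry over. Pictures are saved under pics/ and viewed, and the job is handed in when it is done.

Besides the shell and the picture viewer there is one more tool, called after "Call:" as name(argument=value, ...), one argument or row to a line, values as JSON. servo_tool: Moves the arm, as the interface text tells. Its arguments: {"type":"object","properties":{"deltas":{"type":"array","items":{"type":"number"}},"jaw":{"type":"number"},"grip_force":{"type":"number"}},"required":["deltas"]}

```bash
mkdir -p pics; cat > h.py <<'E'
import numpy as np,cv2
from rig import manip,eyes
def snap(n,f):
    st=manip.get_state(); im,d=eyes.get_image(n); c=eyes.get_calibration(n)
    cv2.imwrite(f'pics/{f}.png',im[:,:,::-1]); np.savez(f'pics/{f}.npz',im=im,d=d,K=c['camera_matrix'],r=c['rvec'],t=c['tvec'])
def load(f): return np.load(f'pics/{f}.npz')
def cloud(f):
    z=load(f);K=z['K'];d=z['d'];R=cv2.Rodrigues(z['r'])[0];v,u=np.mgrid[:480,:640]
    P=np.stack([(u-K[0,2])/K[0,0]*d,(v-K[1,2])/K[1,1]*d,d],-1)
    W=(P-z['t'].reshape(3))@R; W[d==0]=np.nan
    return W
E
python3 - <<'E'
from h import *
snap('top','t0');snap('side','s0')
print(manip.get_state())
for f in('t0','s0'):
  z=load(f);print(z['K'],z['r'].ravel(),z['t'].ravel())
E
```

```text
{'clock': 0.1, 'qpos': array([-1.31899352e+00,  2.76567167e-01,  1.50600437e+00, -8.92811547e-06,
        1.36069608e+00, -1.20987644e-01]), 'qd': array([-0.00045421, -0.00189912, -0.00132762, -0.00054931, -0.00050453,
       -0.00068407]), 'effort': array([ 1.20722314e-03, -4.17698872e+01, -2.46405691e+01, -1.80397928e-04,
        5.79116429e-03, -3.50813394e-06]), 'position': array([ 0.20930594, -0.535053  ,  0.23050687]), 'ee_rot': array([-8.35402450e-04,  9.82678129e-01,  1.85318627e-01, -5.90941764e-05]), 'contact_force': array([ 0.40543632, -0.84006575, -0.80271955]), 'moment': array([ 0.03270153, -0.01428816,  0.02934149]), 'width': 0.08513737603556383}
[[595.19013886   0.         322.18954599]
 [  0.         595.19013886 241.66831352]
 [  0.           0.           1.        ]] [ 2.16869393 -2.11754438  0.14393046] [-0.08259233  0.49364038  1.4501007 ]
[[469.61622036   0.         317.14258308]
 [  0.         469.61622036 236.56399073]
 [  0.           0.           1.        ]] [ 0.08150505 -2.64302861  1.58565927] [0.48942806 0.10408422 1.07535512]
```

View pics/t0.png

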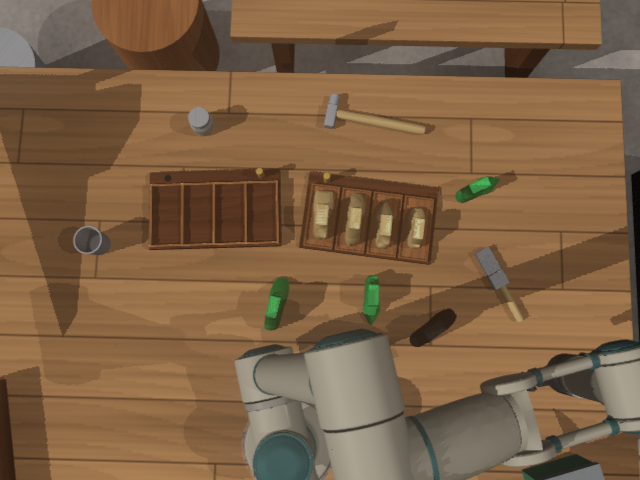

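View pics/s0.png

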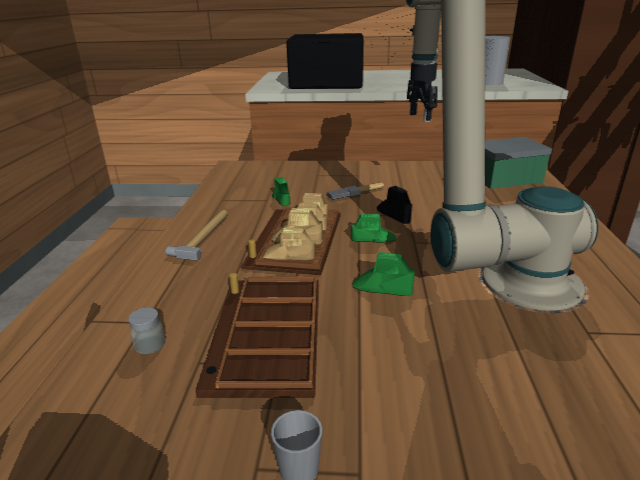

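```bash
python3 - <<'E'
from h import *
im=cv2.imread('pics/t0.png')
cv2.imwrite('pics/t0c.png',cv2.resize(im[160:275,140:450],None,fx=2.55,fy=2.55,interpolation=cv2.INTER_CUBIC))
im=cv2.imread('pics/s0.png')
cv2.imwrite('pics/s0c.png',cv2.resize(im[170:290,220:420],None,fx=4,fy=4,interpolation=cv2.INTER_CUBIC))
W=cloud('t0')
for u,v in [(260,172),(327,177),(168,178),(323,215),(354,218),(385,227),(418,230),(263,215),(231,215),(198,215),(166,215)]:
    print(u,v,W[v,u].round(4))
E
```

```text
260 172 [0.6637 0.0883 0.0611]
327 177 [ 0.6583 -0.079   0.0468]
168 178 [0.6523 0.3276 0.0241]
323 215 [ 0.5518 -0.0718  0.0951]
354 218 [ 0.5443 -0.1461  0.1049]
385 227 [ 0.5272 -0.222   0.0879]
418 230 [ 0.5228 -0.3025  0.0812]
263 215 [0.5624 0.0812 0.0207]
231 215 [0.5608 0.1628 0.019 ]
198 215 [0.5591 0.247  0.018 ]
166 215 [0.5576 0.3291 0.0157]
```

View pics/t0c.png

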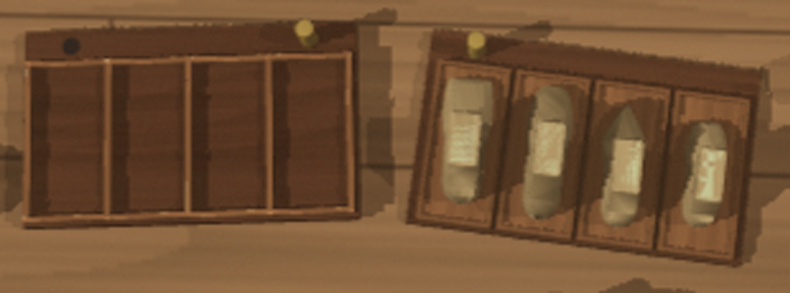

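View pics/s0c.png

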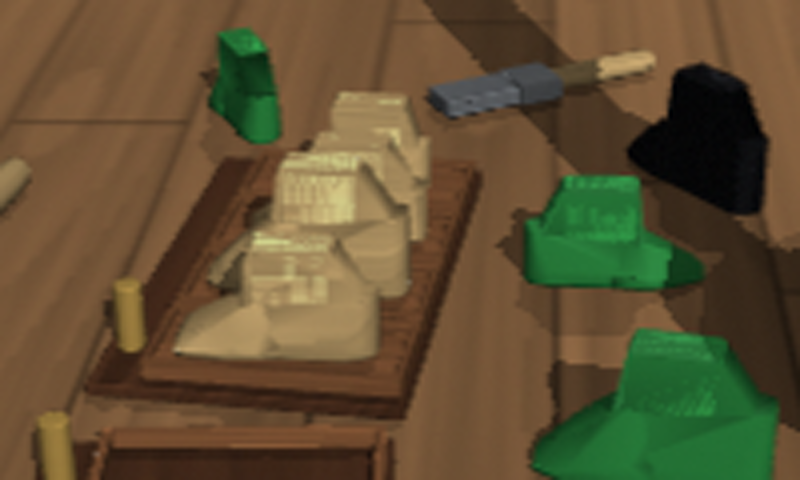

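```bash
cat >> h.py <<'E'
def combs(f,seeds,R=0.06,drop=0.012):
    W=cloud(f);im=load(f)['im'].astype(int)
    for n,x,y,ztop in seeds:
        m=(np.hypot(W[...,0]-x,W[...,1]-y)<R)&(W[...,2]>ztop-drop)&(W[...,2]<ztop+0.03)
        m&=(im[...,0]>130)
        k,l,s,c=cv2.connectedComponentsWithStats(m.astype(np.uint8))
        if k<2: print(n,'none');continue
        i=1+np.argmax(s[1:,4]);P=W[l==i]
        r=cv2.minAreaRect((P[:,:2]*1000).astype(np.float32))
        q=P[:,:2]-P[:,:2].mean(0);e,V=np.linalg.eigh(q.T@q);a=V[:,1]*np.sign(V[0,1])
        print(n,len(P),'mean',P.mean(0).round(4),'ztop',np.median(P[:,2]).round(4),'yaw',np.degrees(np.arctan2(a[1],a[0])).round(1),'rect',np.round(r[0],1),np.round(r[1],1),round(r[2],1))
E
python3 - <<'E'
from h import *
combs('t0',[('c',.552,-.072,.095),('d',.544,-.146,.105),('b',.527,-.222,.088),('a',.523,-.3025,.081)],R=.04)
# rack corner points at strips, read with depth
W=cloud('t0')
P=W[150:260,140:300].reshape(-1,3)
m=(P[:,2]>.012)&(P[:,2]<.04)
r=cv2.minAreaRect((P[m][:,:2]*1000).astype(np.float32));print(r)
# pegs
for n,(u,v) in dict(new=(260,172),old=(327,177)).items():
    Q=W[v-6:v+7,u-6:u+7].reshape(-1,3);Q=Q[Q[:,2]>.045];print(n,Q.mean(0).round(4),len(Q))
E
```

```text
c 245 mean [ 0.5544 -0.0684  0.0899] ztop 0.0897 yaw -5.2 rect [552.2 -68.4] [28.  56.5] 86.3
d 234 mean [ 0.5446 -0.1484  0.1055] ztop 0.1054 yaw -6.6 rect [ 544.6 -148.5] [25.9 52.5] 83.6
b 241 mean [ 0.5311 -0.2231  0.0873] ztop 0.0878 yaw -7.4 rect [ 529.5 -223.6] [26.5 58.5] 84.7
a 223 mean [ 0.5266 -0.3028  0.0832] ztop 0.0833 yaw -7.9 rect [ 525.1 -303.7] [25.4 54.6] 84.7
((598.0450439453125, 182.09771728515625), (391.1668395996094, 261.7529296875), 89.2676773071289)
new [0.6651 0.0895 0.0604] 51
old [ 0.6602 -0.0786  0.0544] 46
```

```bash
python3 - <<'E'
from h import *
im=cv2.imread('pics/t0.png')
cv2.imwrite('pics/t0r.png',cv2.resize(im[160:260,140:290],None,fx=5.3,fy=5.3,interpolation=cv2.INTER_CUBIC))
E
```

```text
(no output)
```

View pics/t0r.png

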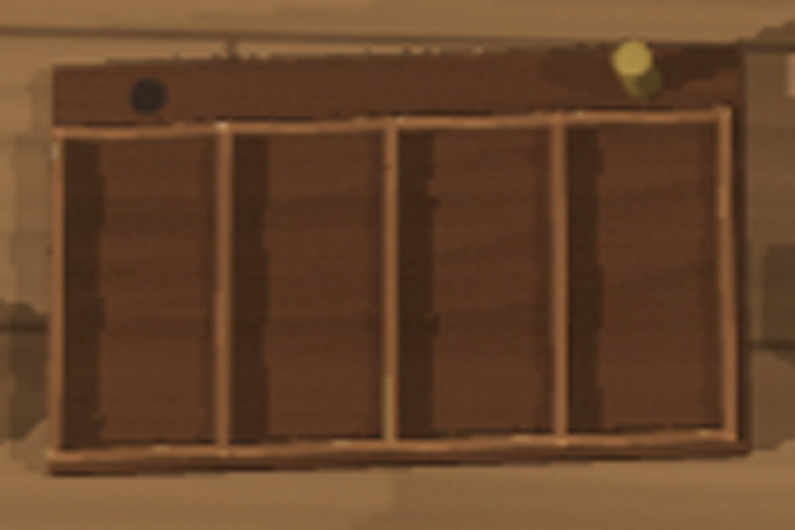

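```bash
cat >> h.py <<'E'
def onplane(f,uv,z):
    q=load(f);R=cv2.Rodrigues(q['r'])[0];C=-R.T@q['t'].reshape(3)
    d=np.c_[np.array(uv,float),np.ones(len(uv))]@np.linalg.inv(q['K']).T@R
    return C+d*((z-C[2])/d[:,2])[:,None]
def fit2(A,B):
    a=A.mean(0);b=B.mean(0);H=(A-a).T@(B-b);th=np.arctan2(H[0,1]-H[1,0],H[0,0]+H[1,1])
    R=np.array([[np.cos(th),-np.sin(th)],[np.sin(th),np.cos(th)]]);t=b-R@a
    return th,R,t,np.abs(A@R.T+t-B).max()
E
python3 - <<'E'
from h import *
px=np.array([(58,133),(224,128),(390,123),(557,118),(725,113),(55,455),(223,449),(390,443),(561,438),(732,435)])/5.3+[140,160]
B=onplane('t0',px,.03)[:,:2]
A=np.array([(78,y) for y in(160,80,0,-80,-160)]+[(-78,y) for y in(160,80,0,-80,-160)])/1000
th,R,t,e=fit2(A,B);print(np.degrees(th),t,e)
for y in(-.12,-.04,.04,.12):print(R@[0,y]+t, 'comb target',R@[-.010,y]+t)
W=cloud('t0');P=W[185:245,150:275].reshape(-1,3);print(np.nanpercentile(P[:,2],[10,30,50,70,90]))
# tray/table heights
print(np.nanmedian(W[260:280,150:230,2]),np.nanmedian(W[140:165,250:300,2]))
s=manip.get_state();q=s['ee_rot'];print(s['position'],cv2.Rodrigues)
E
```

```text
3.0887422625472127 [0.56222054 0.20443425] 0.0009979656934807069
[0.56868645 0.08460858] comb target [0.55870098 0.08406976]
[0.56437584 0.16449236] comb target [0.55439037 0.16395354]
[0.56006523 0.24437615] comb target [0.55007976 0.24383732]
[0.55575462 0.32425993] comb target [0.54576915 0.3237211 ]
[0.01417864 0.01685976 0.01881832 0.02101872 0.02717341]
5.928168957755227e-05 0.00024760189968782464
[ 0.20930594 -0.535053    0.23050687] <built-in function Rodrigues>
```

```bash
cat >> h.py <<'E'
from scipy.spatial.transform import Rotation as Ro
def go(x,y,z,yaw):
    s=manip.get_state();q=s['ee_rot'];T=Ro.from_quat([q[1],q[2],q[3],q[0]])
    G=Ro.from_euler('z',yaw,degrees=True)*Ro.from_euler('x',180,degrees=True)
    d=np.array([x,y,z])-s['position']
    print('t',round(s['clock'],2),'pos',s['position'].round(4),'F',s['contact_force'].round(1),'w',round(s['width'],4),'q',s['qpos'].round(2))
    print('now axes cm',(T.inv().apply(d)*100).round(2),'| after turn cm',(G.inv().apply(d)*100).round(2),'| turn',(np.degrees((T.inv()*G).as_rotvec())).round(2))
E
python3 -c "
from h import *
go(.5525,-.0684,.23,-6.8)"
```

```text
t 0.1 pos [ 0.2093 -0.5351  0.2305] F [ 0.4 -0.8 -0.8] w 0.0851 q [-1.32  0.28  1.51 -0.    1.36 -0.12]
now axes cm [ 48.96 -30.96   0.11] | after turn cm [ 2.855e+01 -5.040e+01  5.000e-02] | turn [-1.000e-01  1.000e-02  2.816e+01]
```

Call:
servo_tool(
  deltas=[0,0,0,0,0,7,0,0,0,0,0,7,0,0,0,0,0,7,0,0,0,0,0,7],
  jaw=5.5,
  grip_force=40,
)

```text
clock: 0.5
position: [0.209, -0.5337, 0.2283]
ee_rot: [-0.003, 0.998, -0.067, -0.001]
contact_force: [0.2, -0.8, -0.2]
width: 0.0553
```

```bash
python3 -c "
from h import *
go(.5525,-.0684,.23,-6.8)"
```

```text
t 0.5 pos [ 0.209  -0.5337  0.2283] F [ 0.2 -0.8 -0.2] w 0.0553 q [-1.32  0.28  1.51  0.    1.36  0.39]
now axes cm [ 27.81 -50.71   0.07] | after turn cm [ 28.6  -50.27  -0.17] | turn [-0.35  0.14 -0.9 ]
```

Call:
servo_tool(
  deltas=[2.3,-4.2,0,0,0,0,2.3,-4.2,0,0,0,0,2.3,-4.2,0,0,0,0,2.3,-4.2,0,0,0,0,2.3,-4.2,0,0,0,0,2.3,-4.2,0,0,0,0,2.3,-4.2,0,0,0,0,2.3,-4.2,0,0,0,0,2.3,-4.2,0,0,0,0,2.3,-4.2,0,0,0,0,2.3,-4.2,0,0,0,0,2.3,-4.2,0,0,0,0],
)

```text
clock: 1.7
position: [0.56, -0.0609, 0.2249]
ee_rot: [-0.004, 0.997, -0.075, -0.003]
contact_force: [0.4, -1.1, -0.1]
width: 0.0552
```

```bash
python3 -c "
from h import *
go(.5525,-.0684,.23,-6.8);snap('wrist','w1')"
```

```text
t 1.7 pos [ 0.56   -0.0609  0.2249] F [ 0.4 -1.1 -0.1] w 0.0552 q [-0.24  0.27  1.54  0.01  1.35  1.48]
now axes cm [-0.63  0.85 -0.51] | after turn cm [-0.65  0.83 -0.51] | turn [-0.39  0.42 -1.78]
```

View pics/w1.png

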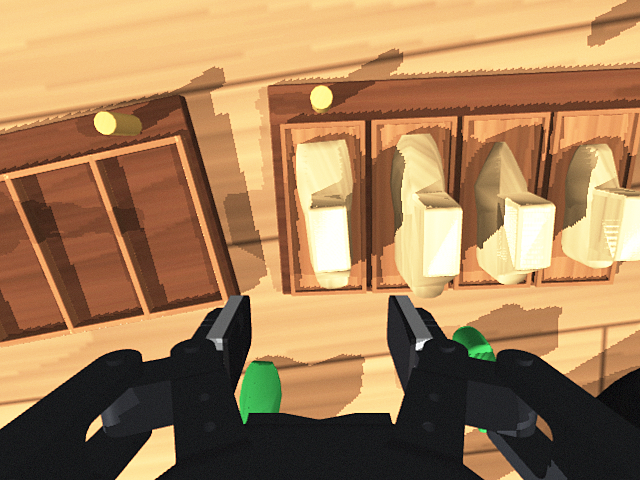

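```bash
python3 - <<'E'
from h import *
combs('w1',[('c',.552,-.070,.0898),('d',.544,-.148,.1055),('b',.530,-.223,.0875),('a',.526,-.303,.083)],R=.04,drop=.006)
# tray floor + rack
W=cloud('w1')
for u,v in [(295,280),(358,270),(445,130),(60,230),(175,230),(105,122)]:print(u,v,W[v,u].round(4))
# strip nodes at z=.03: strip between bays2/1 y=-80: top (93,158) bottom(148,312); y=0: (9,178),(72,330); y=-160:(181,140),(226,302)
px=[(93,159),(147,311),(9,178),(71,329),(180,141),(225,299)]
A=np.array([(78,-80),(-78,-80),(78,0),(-78,0),(78,-160),(-78,-160)])/1000
th,R,t,e=fit2(A,onplane('w1',px,.03)[:,:2]);print(np.degrees(th),t,e)
E
```

```text
c 2415 mean [ 0.5622 -0.0595  0.0885] ztop 0.0886 yaw -3.7 rect [560.6 -59.4] [28.  53.6] 87.1
d 2648 mean [ 0.5527 -0.1391  0.1038] ztop 0.104 yaw -5.7 rect [ 550.8 -139.4] [26.8 53.5] 84.3
b 2400 mean [ 0.5411 -0.2141  0.0852] ztop 0.0853 yaw -4.0 rect [ 539.8 -214.7] [27.4 52.5] 86.4
a 1437 mean [ 0.5336 -0.2883  0.0804] ztop 0.0806 yaw 0.0 rect [ 534.3 -289.8] [20.1 53.2] 89.1
295 280 [ 0.5071 -0.0186  0.0166]
358 270 [ 0.5085 -0.0816  0.016 ]
445 130 [ 0.6278 -0.1729  0.0173]
60 230 [0.5897 0.1962 0.0186]
175 230 [0.5738 0.0868 0.0177]
105 122 [0.6724 0.0992 0.064 ]
3.151530519832883 [0.56868867 0.21350978] 0.005093977154146612
```

```bash
python3 - <<'E'
from h import *
go(.5525,-.0684,.23,-6.8)
snap('wrist','w2')
go(.5525,-.0684,.23,-6.8)
combs('w2',[('c',.552,-.070,.0898),('d',.544,-.148,.1055),('b',.530,-.223,.0875),('a',.526,-.303,.083)],R=.04,drop=.006)
W=cloud('w2');Q=W[80:180,60:180].reshape(-1,3);Q=Q[Q[:,2]>.055];print(Q.mean(0))
E
```

```text
t 1.75 pos [ 0.5649 -0.054   0.2247] F [5.2 2.8 1.3] w 0.0553 q [-0.23  0.27  1.53  0.02  1.35  1.49]
now axes cm [-1.02  1.59 -0.56] | after turn cm [-1.06  1.57 -0.53] | turn [-0.86  0.15 -1.55]
t 1.8 pos [ 0.5622 -0.0577  0.2245] F [-1.2 -0.3  0.3] w 0.0552 q [-0.23  0.27  1.53  0.01  1.35  1.48]
now axes cm [-0.81  1.2  -0.56] | after turn cm [-0.84  1.18 -0.55] | turn [-0.59  0.33 -1.43]
c 2409 mean [ 0.5534 -0.0716  0.0887] ztop 0.0888 yaw -3.2 rect [551.5 -71.4] [28.  53.9] 87.0
d 2716 mean [ 0.5438 -0.1508  0.1049] ztop 0.1051 yaw -5.6 rect [ 541.6 -151.2] [26.8 54.6] 84.3
b 2550 mean [ 0.5321 -0.2257  0.0871] ztop 0.0875 yaw -4.4 rect [ 530.  -226.9] [27.7 54. ] 86.3
a 885 mean [ 0.5228 -0.2958  0.0821] ztop 0.0829 yaw -2.4 rect [ 525.2 -295.7] [53.2 11.8] 3.5
[0.6630433  0.08634263 0.06006682]
```

View pics/w2.png

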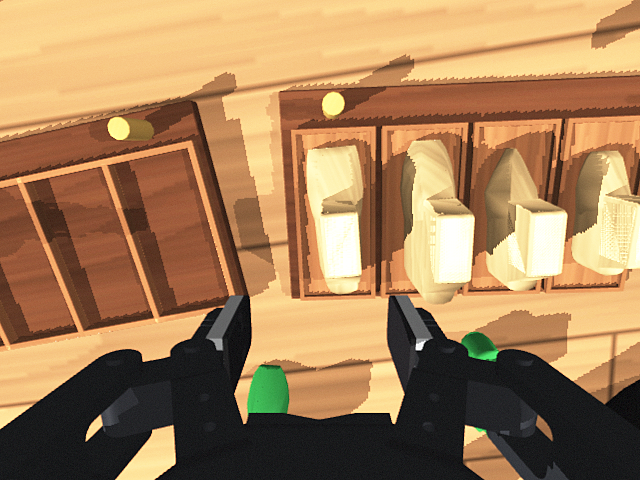

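Call:
servo_tool(
  deltas=[-0.9,1.2,1,0,0,0,0,0,0,0,0,0,0,0,0,0,0,0],
)

```text
clock: 2.1
position: [0.5515, -0.0667, 0.2129]
ee_rot: [-0.005, 0.998, -0.07, -0.004]
contact_force: [-0.7, -0.6, -0.8]
width: 0.0551
```

```bash
python3 -c "
from h import *
go(.553,-.069,.16,-4.5)
snap('wrist','w3')
combs('w3',[('c',.552,-.070,.0898),('d',.544,-.148,.1055),('b',.530,-.223,.0875),('a',.526,-.303,.083)],R=.04,drop=.006)
go(.553,-.069,.057,-4.5)"
```

```text
t 2.1 pos [ 0.5515 -0.0667  0.2129] F [-0.7 -0.6 -0.8] w 0.0551 q [-0.25  0.26  1.57  0.01  1.32  1.46]
now axes cm [0.23 0.26 5.29] | after turn cm [0.17 0.21 5.29] | turn [-0.59  0.46 -3.49]
c 2681 mean [ 0.556  -0.0675  0.0887] ztop 0.0888 yaw -3.3 rect [554.2 -67.4] [28. 54.] 86.9
d 2993 mean [ 0.5461 -0.1469  0.1046] ztop 0.1048 yaw -5.8 rect [ 544.3 -147.3] [26.9 54.5] 84.5
b 2755 mean [ 0.5344 -0.2217  0.0865] ztop 0.0868 yaw -4.4 rect [ 532.5 -222.6] [27.4 53.5] 86.2
a 1276 mean [ 0.5259 -0.2935  0.0818] ztop 0.0824 yaw -1.2 rect [ 527.5 -294.6] [52.7 14.8] 0.1
t 2.15 pos [ 0.5511 -0.0668  0.2128] F [ 0.1 -0.3  0.1] w 0.055 q [-0.25  0.26  1.57  0.01  1.32  1.46]
now axes cm [ 0.36  0.34 15.58] | after turn cm [ 0.2   0.2  15.58] | turn [-0.58  0.5  -3.5 ]
```

Call:
servo_tool(
  deltas=[0.3,0.2,3,-0.6,0.5,-4,0,0,3,0,0,0,0,0,3,0,0,0,0,0,0,0,0,0],
)

```text
clock: 2.55
position: [0.5562, -0.0716, 0.1238]
ee_rot: [0.001, 0.999, -0.036, 0.004]
contact_force: [-0.9, -0.4, -0.8]
width: 0.0551
```

```bash
python3 -c "
from h import *
go(.5535,-.068,.057,-3.7)"
```

```text
t 2.55 pos [ 0.5562 -0.0716  0.1238] F [-0.9 -0.4 -0.8] w 0.0551 q [-0.25  0.33  1.71 -0.    1.09  1.39]
now axes cm [-0.35 -0.35  6.68] | after turn cm [-0.3  -0.34  6.68] | turn [ 0.1  -0.47 -0.38]
```

Call:
servo_tool(
  deltas=[-0.3,-0.35,2,0,-0.4,0,0,0,2,0,0,0,0,0,2,0,0,0,0,0,0.4,0,0,0,0,0,0,0,0,0],
)

```text
clock: 3.05
position: [0.5597, -0.0712, 0.0657]
ee_rot: [0.002, 0.999, -0.038, 0.007]
contact_force: [1.0, 0.6, -0.0]
width: 0.0549
```

```bash
python3 -c "
from h import *
go(.5535,-.068,.057,-3.7)"
```

```text
t 3.05 pos [ 0.5597 -0.0712  0.0657] F [ 1.   0.6 -0. ] w 0.0549 q [-0.25  0.39  1.78 -0.    0.96  1.4 ]
now axes cm [-0.65 -0.28  0.86] | after turn cm [-0.64 -0.28  0.87] | turn [ 0.21 -0.76 -0.61]
```

Call:
servo_tool(
  deltas=[-0.7,-0.4,0.7,0.2,-0.8,0,0,0,0.2,0,0,0,0,0,0,0,0,0],
)

```text
clock: 3.35
position: [0.5551, -0.0672, 0.0597]
ee_rot: [0.0, 0.999, -0.038, 0.002]
contact_force: [-0.2, 0.3, -0.0]
width: 0.055
```

```bash
python3 -c "
from h import *
go(.5535,-.068,.057,-3.7); snap('wrist','w4');snap('side','s4')"
```

```text
t 3.35 pos [ 0.5551 -0.0672  0.0597] F [-0.2  0.3 -0. ] w 0.055 q [-0.24  0.4   1.79 -0.    0.95  1.4 ]
now axes cm [-0.15  0.09  0.27] | after turn cm [-0.15  0.09  0.27] | turn [ 0.05 -0.25 -0.65]
```

View pics/w4.png

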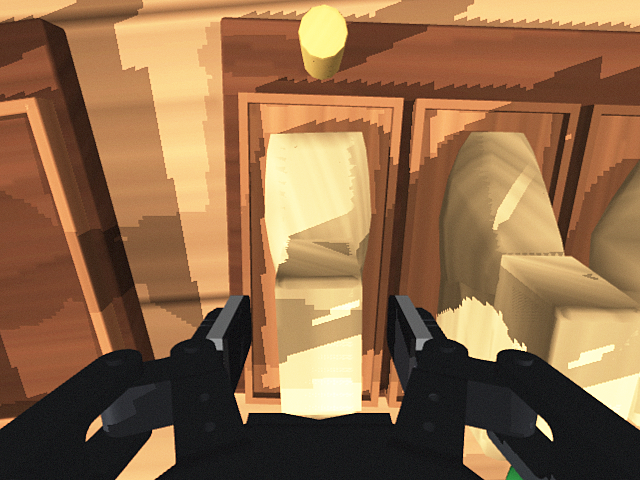

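Last c's comb (x 280–360, y 275–415) is centred between the fingers (245 and 395). Close.

Call:
servo_tool(
  deltas=[-0.1,0.1,0.2,0,0,0,0,0,0,0,0,0,0,0,0,0,0,0,0,0,0,0,0,0,0,0,0,0,0,0],
  jaw=0,
  grip_force=50,
)

```text
clock: 3.95
position: [0.5542, -0.0682, 0.0581]
ee_rot: [0.001, 0.999, -0.038, 0.003]
contact_force: [0.0, 1.5, 0.0]
width: 0.0274
```

Call:
servo_tool(
  deltas=[0,0,-1,0,0,0,0,0,-2,0,0,0,0,0,-3,0,0,0,0,0,-4,0,0,0,0,0,-3,0,0,0],
)

```text
clock: 4.45
position: [0.5487, -0.067, 0.1877]
ee_rot: [-0.001, 0.999, -0.038, -0.005]
contact_force: [0.1, -1.6, -2.3]
width: 0.0272
```

```bash
python3 -c "
from h import *
go(.5587,.084,.2,3.1); snap('wrist','w5')"
```

```text
t 4.45 pos [ 0.5487 -0.067   0.1877] F [ 0.1 -1.6 -2.3] w 0.0272 q [-0.25  0.28  1.62 -0.    1.26  1.4 ]
now axes cm [ -0.16 -15.13  -1.2 ] | after turn cm [  1.82 -15.02  -1.23] | turn [-0.14  0.62 -7.45]
```

View pics/w5.png

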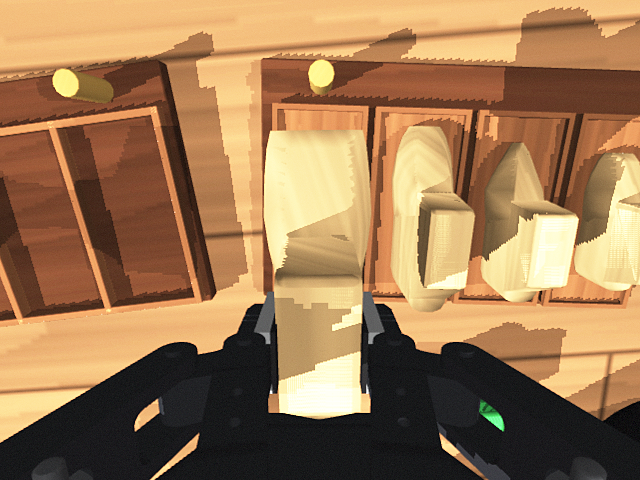

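Call:
servo_tool(
  deltas=[0,-3.5,-0.6,0,0.6,-2.5,0.2,-3.5,-0.3,0,0,-2.5,0.3,-3.5,-0.3,0,0,-2.4,0.4,-3.5,0,0,0,0,0,0,0,0,0,0,0,0,0,0,0,0],
)

```text
clock: 5.1
position: [0.5627, 0.0758, 0.21]
ee_rot: [0.001, 1.0, 0.028, 0.008]
contact_force: [1.1, -0.4, -1.2]
width: 0.0272
```

```bash
python3 -c "
from h import *
go(.5587,.084,.1,3.1); snap('wrist','w6')
px=None"
```

```text
t 5.1 pos [0.5627 0.0758 0.21  ] F [ 1.1 -0.4 -1.2] w 0.0272 q [ 0.01  0.27  1.57 -0.    1.29  1.53]
now axes cm [-0.53 -0.87 10.99] | after turn cm [-0.36 -0.84 11.  ] | turn [ 0.15 -0.9   0.1 ]
```

View pics/w6.png

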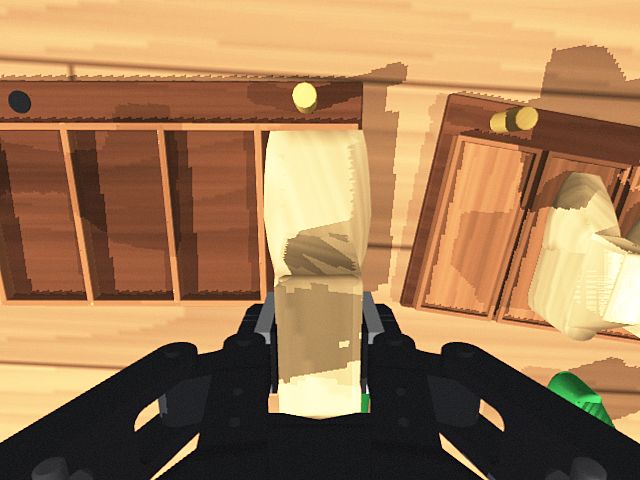

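```bash
python3 -c "
from h import *
px=[(261,128),(162,127),(63,127),(178,299),(91,301),(3,303)]
A=np.array([(78,-80),(78,0),(78,80),(-78,0),(-78,80),(-78,160)])/1000
th,R,t,e=fit2(A,onplane('w6',px,.03)[:,:2]);print(np.degrees(th),t,e)
for y in(-.12,-.04,.04,.12):print('comb target',R@[-.010,y]+t)
"
```

```text
2.712348368328201 [0.56313063 0.20484922] 0.003959122340676857
comb target [0.55882044 0.08451044]
comb target [0.5550347  0.16442081]
comb target [0.55124897 0.24433119]
comb target [0.54746323 0.32424157]
```

Call:
servo_tool(
  deltas=[-0.4,-0.9,3,0,-0.8,0,-0.1,0,3,0,0,0,-0.1,0,3,0,0,0,0,0,0,0,0,0],
)

```text
clock: 5.55
position: [0.5576, 0.0804, 0.119]
ee_rot: [0.002, 1.0, 0.025, 0.002]
contact_force: [-1.2, 0.1, -2.8]
width: 0.0271
```

```bash
python3 -c "
from h import *
go(.5587,.084,.06,3.1)"
```

```text
t 5.55 pos [0.5576 0.0804 0.119 ] F [-1.2  0.1 -2.8] w 0.0271 q [ 0.02  0.34  1.71 -0.    1.09  1.54]
now axes cm [ 0.1  -0.38  5.9 ] | after turn cm [ 0.13 -0.35  5.9 ] | turn [ 0.21 -0.26 -0.2 ]
```

Call:
servo_tool(
  deltas=[0,-0.5,1.8,0.2,-0.6,0,-0.1,0,1.6,0,-0.3,0,0,0,1.2,0,0,0,0,0,0,0,0,0],
)

```text
clock: 5.95
position: [0.5595, 0.0835, 0.0732]
ee_rot: [0.0, 1.0, 0.023, -0.003]
contact_force: [-1.2, -0.2, -2.8]
width: 0.0275
```

```bash
python3 -c "
from h import *
go(.5588,.0843,.0585,3)"
```

```text
t 5.95 pos [0.5595 0.0835 0.0732] F [-1.2 -0.2 -2.8] w 0.0275 q [ 0.03  0.4   1.75 -0.    1.    1.55]
now axes cm [-0.06 -0.09  1.47] | after turn cm [-0.07 -0.09  1.47] | turn [-0.    0.38 -0.34]
```

Call:
servo_tool(
  deltas=[-0.1,-0.1,0.8,0,0.2,0,0,0,0.5,0,0,0,0,0,0.2,0,0,0,0,0,0.1,0,0,0],
)

```text
clock: 6.35
position: [0.5602, 0.0845, 0.0581]
ee_rot: [-0.0, 1.0, 0.023, 0.001]
contact_force: [-2.3, 0.8, 4.3]
width: 0.0272
```

```bash
python3 -c "
from h import *
go(.5588,.0843,.0585,3)"
```

```text
t 6.35 pos [0.5602 0.0845 0.0581] F [-2.3  0.8  4.3] w 0.0272 q [0.03 0.41 1.77 0.   0.96 1.55]
now axes cm [-0.14  0.02 -0.04] | after turn cm [-0.14  0.02 -0.04] | turn [-0.01 -0.06 -0.35]
```

Call:
servo_tool(
  deltas=[0,0,0,0,0,0,0,0,0,0,0,0,0,0,0,0,0,0,0,0,-2,0,0,0,0,0,-3,0,0,0,0,0,-4,0,0,0,0,0,-4,0,0,0,0,0,-2,0,0,0],
  jaw=5.5,
)

```text
clock: 7.15
position: [0.5595, 0.0846, 0.2126]
ee_rot: [-0.0, 1.0, 0.023, -0.0]
contact_force: [1.4, -0.3, -0.4]
width: 0.0549
```

```bash
python3 -c "
from h import *
go(.545,-.148,.2,-5.8); snap('wrist','w7')"
```

```text
t 7.15 pos [0.5595 0.0846 0.2126] F [ 1.4 -0.3 -0.4] w 0.0549 q [0.03 0.27 1.56 0.   1.31 1.55]
now axes cm [-2.52 23.16  1.26] | after turn cm [ 0.91 23.28  1.26] | turn [-0.01  0.05  8.45]
```

View pics/w7.png

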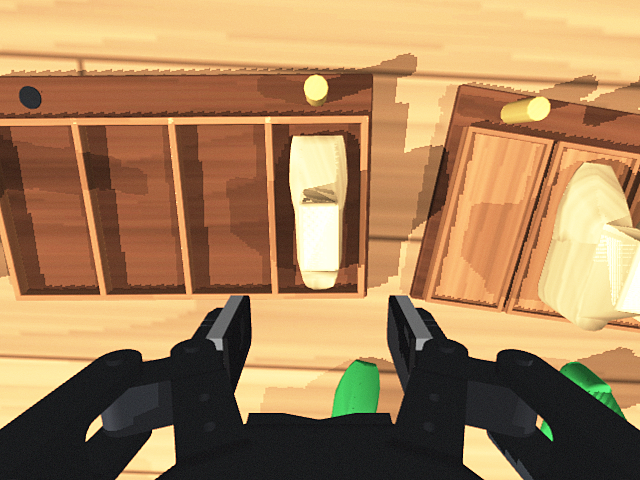

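Call:
servo_tool(
  deltas=[-0.6,4.6,0,0,0,4,-0.2,4.6,0,0,0,4.4,0.2,4.6,0,0,0,0,0.2,4.6,0,0,0,0,0.2,4,0,0,0,0,0,0,0,0,0,0,0,0,0,0,0,0],
)

```text
clock: 7.9
position: [0.5482, -0.146, 0.2166]
ee_rot: [-0.0, 0.999, -0.051, 0.007]
contact_force: [0.3, 0.7, -0.3]
width: 0.0555
```

```bash
python3 -c "
from h import *
snap('wrist','w8')
combs('w8',[('d',.544,-.148,.1055),('b',.530,-.223,.0875),('a',.526,-.303,.083)],R=.04,drop=.006)
go(.5446,-.148,.073,-5.8)"
```

```text
d 2672 mean [ 0.5466 -0.1474  0.1047] ztop 0.1049 yaw -5.5 rect [ 544.8 -147.3] [25.9 54.7] 84.3
b 2443 mean [ 0.5349 -0.2223  0.0867] ztop 0.0869 yaw -4.1 rect [ 533.1 -222.7] [26.6 53.7] 85.7
a 2370 mean [ 0.529  -0.3012  0.0827] ztop 0.083 yaw -6.4 rect [ 527.4 -302.2] [25.9 52.9] 84.8
t 7.95 pos [ 0.5483 -0.1459  0.2166] F [ 0.8 -0.7  0.2] w 0.0549 q [-0.39  0.27  1.56  0.    1.31  1.29]
now axes cm [-0.54  0.25 14.35] | after turn cm [-0.34  0.24 14.36] | turn [-0.02 -0.8   0.  ]
```

View pics/w8.png

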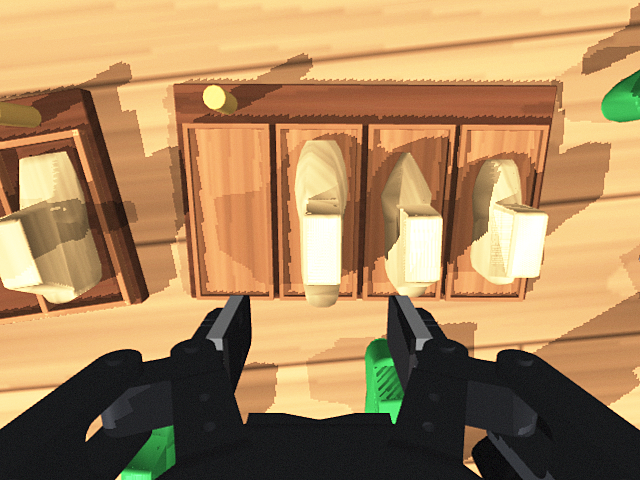

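Call:
servo_tool(
  deltas=[-0.4,0.2,3,0,-0.8,0,-0.1,0,3,0,-0.2,0,-0.1,0,3,0,-0.2,0,0,0,2,0,0,0,0,0,0,0,0,0],
)

```text
clock: 8.45
position: [0.5442, -0.1407, 0.1045]
ee_rot: [-0.001, 0.999, -0.047, -0.001]
contact_force: [-0.1, -0.3, 0.6]
width: 0.0549
```

```bash
python3 -c "
from h import *
go(.545,-.1477,.073,-5.8)"
```

```text
t 8.45 pos [ 0.5442 -0.1407  0.1045] F [-0.1 -0.3  0.6] w 0.0549 q [-0.38  0.36  1.72  0.    1.07  1.29]
now axes cm [0.15 0.69 3.15] | after turn cm [0.15 0.69 3.15] | turn [-0.07  0.17  0.45]
```

Call:
servo_tool(
  deltas=[0.1,0.8,0,0,0,0.4,0,0,0,0,0,0],
)

```text
clock: 8.65
position: [0.5454, -0.1475, 0.1056]
ee_rot: [-0.001, 0.999, -0.049, -0.001]
contact_force: [-0.4, -0.2, -0.4]
width: 0.0551
```

Call:
servo_tool(
  deltas=[0,0,1.5,0,0,0,0,0,1.2,0,0,0,0,0,0,0,0,0],
)

```text
clock: 8.95
position: [0.5486, -0.1483, 0.082]
ee_rot: [0.001, 0.999, -0.049, 0.003]
contact_force: [-0.3, 0.1, -0.4]
width: 0.0548
```

```bash
python3 -c "
from h import *
go(.545,-.1477,.073,-5.8);snap('wrist','w9')"
```

```text
t 8.95 pos [ 0.5486 -0.1483  0.082 ] F [-0.3  0.1 -0.4] w 0.0548 q [-0.39  0.38  1.74  0.    1.01  1.28]
now axes cm [-0.38 -0.03  0.9 ] | after turn cm [-0.37 -0.03  0.9 ] | turn [ 0.07 -0.39  0.22]
```

View pics/w9.png

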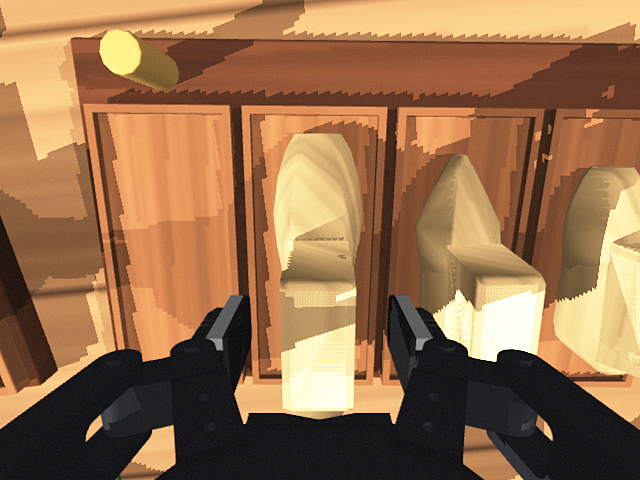

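Last d's comb (x 283–355) is centred between the fingers; go down 9 mm and close.

Call:
servo_tool(
  deltas=[-0.5,0,0.7,0,-0.4,0,0,0,0.2,0,0,0,0,0,0,0,0,0],
)

```text
clock: 9.3
position: [0.5449, -0.1485, 0.0748]
ee_rot: [0.001, 0.999, -0.049, 0.002]
contact_force: [-0.2, -0.5, 0.2]
width: 0.0551
```

Call:
servo_tool(
  deltas=[0,0,0,0,0,0,0,0,0,0,0,0,0,0,0,0,0,0,0,0,0,0,0,0,0,0,0,0,0,0],
  jaw=0,
)

```text
clock: 9.8
position: [0.5451, -0.1486, 0.0751]
ee_rot: [0.001, 0.999, -0.049, 0.002]
contact_force: [-0.2, 0.3, 0.0]
width: 0.0253
```

Call:
servo_tool(
  deltas=[0,0,-1,0,0,0,0,0,-2,0,0,0,0,0,-3,0,0,0,0,0,-4,0,0,0,0,0,-4,0,0,0,0,0,-1,0,0,0],
)

```text
clock: 10.4
position: [0.5421, -0.1472, 0.2293]
ee_rot: [-0.0, 0.999, -0.049, -0.002]
contact_force: [0.7, 0.4, -1.3]
width: 0.0255
```

```bash
python3 -c "
from h import *
go(.555,.1642,.22,3);snap('wrist','w10')"
```

```text
t 10.4 pos [ 0.5421 -0.1472  0.2293] F [ 0.7  0.4 -1.3] w 0.0255 q [-0.39  0.26  1.53 -0.    1.35  1.28]
now axes cm [ -1.75 -31.11   0.94] | after turn cm [  2.91 -31.03   0.93] | turn [-0.03  0.26 -8.59]
```

View pics/w10.png

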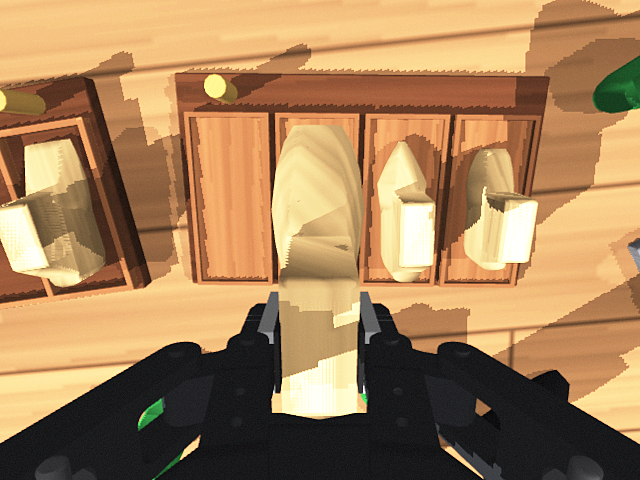

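Call:
servo_tool(
  deltas=[-0.2,-4,0,0,0,-3,0,-4,0,0,0,-3,0.2,-4,0,0,0,-2.6,0.4,-4,0,0,0,0,0.4,-4,0,0,0,0,0.4,-4,0,0,0,0,0.4,-4,0,0,0,0,0.3,-3,0,0,0,0,0,0,0,0,0,0,0,0,0,0,0,0],
)

```text
clock: 11.45
position: [0.5469, 0.1735, 0.2109]
ee_rot: [0.0, 0.999, 0.028, -0.016]
contact_force: [0.4, -0.8, -1.8]
width: 0.0252
```

```bash
python3 -c "
from h import *
go(.555,.1642,.0755,3)"
```

```text
t 11.45 pos [0.5469 0.1735 0.2109] F [ 0.4 -0.8 -1.8] w 0.0252 q [0.18 0.3  1.52 0.   1.35 1.7 ]
now axes cm [ 1.2   0.97 13.51] | after turn cm [ 0.76  0.97 13.54] | turn [-0.    1.88  0.16]
```

Call:
servo_tool(
  deltas=[0.9,0.9,3,0,1.9,0,0,0,3,0,-0.2,0,0,0,3,0,-0.2,0,0,0,0,0,0,0],
)

```text
clock: 11.85
position: [0.5538, 0.1604, 0.1155]
ee_rot: [0.001, 1.0, 0.026, -0.005]
contact_force: [-1.7, -0.4, -2.6]
width: 0.0252
```

```bash
python3 -c "
from h import *
go(.555,.1642,.0755,3);snap('wrist','w11')"
```

```text
t 11.85 pos [0.5538 0.1604 0.1155] F [-1.7 -0.4 -2.6] w 0.0252 q [ 0.16  0.37  1.67 -0.    1.11  1.68]
now axes cm [ 0.18 -0.38  3.99] | after turn cm [ 0.14 -0.37  4.  ] | turn [0.14 0.55 0.  ]
```

View pics/w11.png

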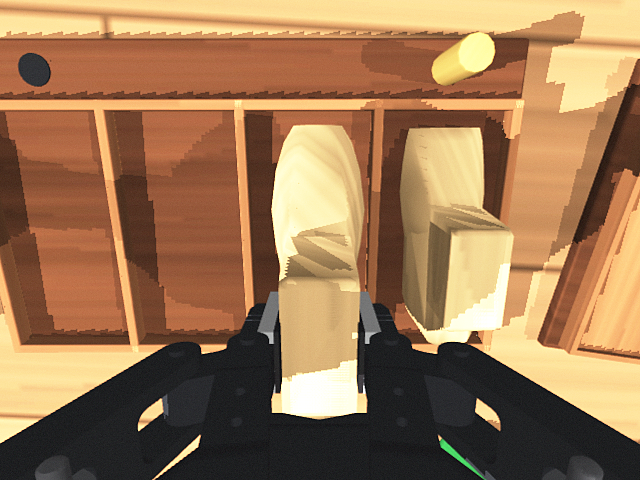

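Call:
servo_tool(
  deltas=[0.1,-0.5,1.2,0,0.4,0,-0.1,0,1.2,0,-0.2,0,0,0,0.4,0,0,0,0,0,0,0,0,0],
)

```text
clock: 12.3
position: [0.5588, 0.1636, 0.0932]
ee_rot: [0.001, 1.0, 0.025, 0.003]
contact_force: [0.5, -0.5, -2.0]
width: 0.0252
```

```bash
python3 -c "
from h import *
go(.555,.1642,.0755,3)"
```

```text
t 12.3 pos [0.5588 0.1636 0.0932] F [ 0.5 -0.5 -2. ] w 0.0252 q [ 0.17  0.39  1.7  -0.    1.05  1.69]
now axes cm [-0.39 -0.08  1.76] | after turn cm [-0.38 -0.08  1.77] | turn [ 0.11 -0.33 -0.16]
```

Call:
servo_tool(
  deltas=[-0.6,-0.1,0.8,0,-0.5,0,0,0,0.6,0,0,0,0,0,0.3,0,0,0,0,0,0.1,0,0,0],
)

```text
clock: 12.7
position: [0.5536, 0.1642, 0.0758]
ee_rot: [0.001, 1.0, 0.025, -0.0]
contact_force: [-0.4, -0.7, -2.7]
width: 0.0254
```

```bash
python3 -c "
from h import *
go(.555,.1642,.0755,3)"
```

```text
t 12.7 pos [0.5536 0.1642 0.0758] F [-0.4 -0.7 -2.7] w 0.0254 q [ 0.17  0.41  1.72 -0.    1.01  1.69]
now axes cm [0.14 0.01 0.03] | after turn cm [0.14 0.01 0.03] | turn [ 0.1   0.   -0.17]
```

Call:
servo_tool(
  deltas=[0.1,0,0.15,0,0,0,0,0,0.15,0,0,0],
)

```text
clock: 12.9
position: [0.5539, 0.1644, 0.0751]
ee_rot: [0.001, 1.0, 0.025, -0.001]
contact_force: [-3.8, -1.4, 9.7]
width: 0.0251
```

```bash
python3 -c "
from h import *
go(.555,.1642,.0755,3)"
```

```text
t 12.9 pos [0.5539 0.1644 0.0751] F [-3.8 -1.4  9.7] w 0.0251 q [ 0.17  0.41  1.72 -0.    1.01  1.69]
now axes cm [ 0.11  0.03 -0.04] | after turn cm [ 0.11  0.03 -0.04] | turn [ 0.1   0.07 -0.16]
```

Seated. Release and rise.

Call:
servo_tool(
  deltas=[0,0,0,0,0,0,0,0,0,0,0,0,0,0,0,0,0,0,0,0,-2,0,0,0,0,0,-3,0,0,0,0,0,-4,0,0,0,0,0,-4,0,0,0,0,0,-1,0,0,0],
  jaw=5.5,
)

```text
clock: 13.7
position: [0.5542, 0.1647, 0.218]
ee_rot: [0.001, 1.0, 0.025, -0.002]
contact_force: [0.3, 0.3, 0.5]
width: 0.0551
```

```bash
python3 -c "
from h import *
snap('wrist','w12');go(.532,-.2235,.22,-5)"
```

```text
t 13.75 pos [0.554  0.1647 0.2177] F [ 0.5 -0.7  0.3] w 0.055 q [ 0.17  0.29  1.52 -0.    1.34  1.69]
now axes cm [-4.13 38.66 -0.13] | after turn cm [ 1.19 38.86 -0.23] | turn [0.14 0.24 7.85]
```

View pics/w12.png

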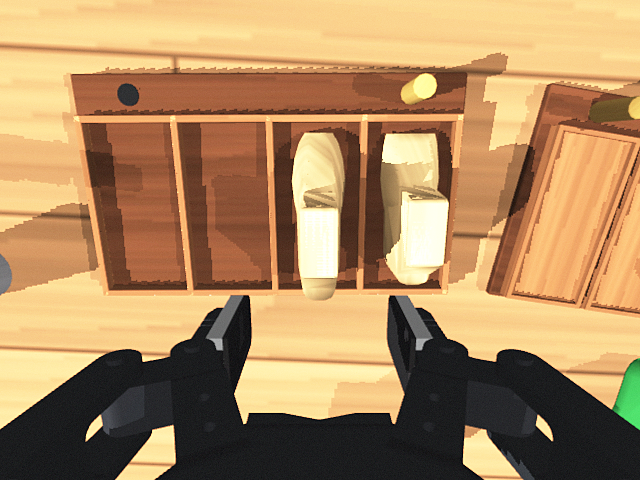

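```bash
python3 - <<'E'
from h import *
combs('w12',[('c',.559,.084,.0898),('d',.555,.164,.1055)],R=.04,drop=.006)
th=np.radians(3.0);R=np.array([[np.cos(th),-np.sin(th)],[np.sin(th),np.cos(th)]]);t=np.array([.5627,.2046])
for f in('w8','w12'):
  W=cloud(f)
  if f=='w8': th2=np.radians(-5.8);R2=np.array([[np.cos(th2),-np.sin(th2)],[np.sin(th2),np.cos(th2)]]);L=(W[...,:2]-[.545,-.1477])@R2;xs=L[...,0]-.01;ys=L[...,1]
  else: L=(W[...,:2]-t)@R;xs=L[...,0];ys=L[...,1]+.04
  z=W[...,2]
  for lo in(.024,.032,.04,.05):
    m=(abs(ys)<.025)&(z>lo)&(z<.12)&(abs(xs)<.1)
    print(f,lo,xs[m].min().round(4),xs[m].max().round(4))
E
```

```text
c 2685 mean [0.5623 0.0855 0.0885] ztop 0.0887 yaw 3.2 rect [560.6  84.9] [53.5 28.9] 3.1
d 2659 mean [0.555  0.1648 0.1045] ztop 0.1047 yaw 3.0 rect [553.  164.7] [54.3 26. ] 2.9
w8 0.024 -0.0663 0.0673
w8 0.032 -0.0663 0.063
w8 0.04 -0.0663 0.0542
w8 0.05 -0.0663 0.0434
w12 0.024 -0.0808 0.0808
w12 0.032 -0.0676 0.0615
w12 0.04 -0.0676 0.0527
w12 0.05 -0.0676 0.0428
```

Call:
servo_tool(
  deltas=[-0.5,4.3,0,0,0,4,-0.2,4.3,0,0,0,4,0.2,4.3,0,0,0,0,0.2,4.3,0,0,0,0,0.2,4.3,0,0,0,0,0.2,4.3,0,0,0,0,0.2,4.3,0,0,0,0,0.2,4.3,0,0,0,0,0.1,4,0,0,0,0,0,0,0,0,0,0,0,0,0,0,0,0,0,0,0,0,0,0],
)

```text
clock: 14.95
position: [0.5263, -0.2301, 0.1984]
ee_rot: [-0.004, 0.999, -0.046, -0.014]
contact_force: [0.8, 0.0, 0.1]
width: 0.0551
```

```bash
python3 -c "
from h import *
snap('wrist','w13')
combs('w13',[('b',.530,-.223,.0875),('a',.526,-.303,.083)],R=.04,drop=.006)
go(.532,-.223,.1,-5)"
```

```text
b 2752 mean [ 0.5348 -0.2224  0.0868] ztop 0.0869 yaw -3.7 rect [ 533.  -222.2] [26.1 53.4] 86.2
a 2609 mean [ 0.529  -0.3014  0.0827] ztop 0.0829 yaw -6.2 rect [ 527.2 -301.8] [24.5 52.7] 84.1
t 15.0 pos [ 0.5262 -0.2296  0.1983] F [ 0.1 -0.2 -0.7] w 0.055 q [-0.53  0.31  1.54 -0.01  1.32  1.14]
now axes cm [ 0.79 -0.64  9.82] | after turn cm [ 0.52 -0.71  9.83] | turn [-0.37  1.61 -0.25]
```

View pics/w13.png

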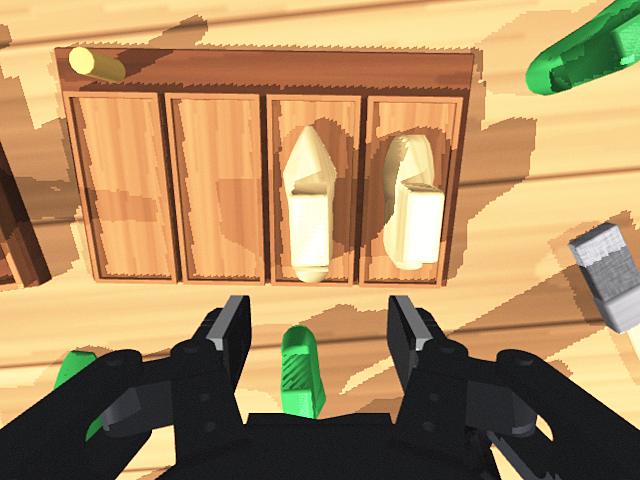

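b: target (0.5325, −0.2225), yaw −4.2.

Call:
servo_tool(
  deltas=[0.6,-0.7,2.8,-0.4,1.6,-0.9,0,0,2.8,0,0,0,0,0,2.5,0,0,0,0,0,1,0,0,0,0,0,0,0,0,0],
)

```text
clock: 15.5
position: [0.5341, -0.216, 0.1057]
ee_rot: [0.0, 0.999, -0.033, 0.002]
contact_force: [-0.3, -0.1, -0.7]
width: 0.0547
```

```bash
python3 -c "
from h import *
go(.5325,-.2225,.055,-4.2)"
```

```text
t 15.5 pos [ 0.5341 -0.216   0.1057] F [-0.3 -0.1 -0.7] w 0.0547 q [-0.51  0.37  1.69  0.    1.07  1.13]
now axes cm [-0.14  0.66  5.07] | after turn cm [-0.11  0.66  5.07] | turn [ 0.01 -0.23  0.38]
```

Call:
servo_tool(
  deltas=[-0.2,0.75,0.5,0,-0.3,0.4,0,0,0,0,0,0],
)

```text
clock: 15.7
position: [0.5326, -0.2232, 0.1019]
ee_rot: [0.001, 0.999, -0.036, 0.0]
contact_force: [0.5, 0.1, -0.1]
width: 0.0551
```

Call:
servo_tool(
  deltas=[-0.1,0,1.7,0,-0.2,0,-0.1,0,1.7,0,-0.2,0,0,0,0.5,0,0,0,0,0,0,0,0,0],
)

```text
clock: 16.1
position: [0.5344, -0.2261, 0.0669]
ee_rot: [0.003, 0.999, -0.037, 0.001]
contact_force: [-0.8, -0.7, 0.8]
width: 0.0553
```

```bash
python3 -c "
from h import *
go(.5325,-.2225,.055,-4.2);snap('wrist','w14')"
```

```text
t 16.1 pos [ 0.5344 -0.2261  0.0669] F [-0.8 -0.7  0.8] w 0.0553 q [-0.52  0.42  1.73 -0.    0.99  1.13]
now axes cm [-0.22 -0.35  1.19] | after turn cm [-0.21 -0.34  1.19] | turn [ 0.34 -0.18 -0.01]
```

View pics/w14.png

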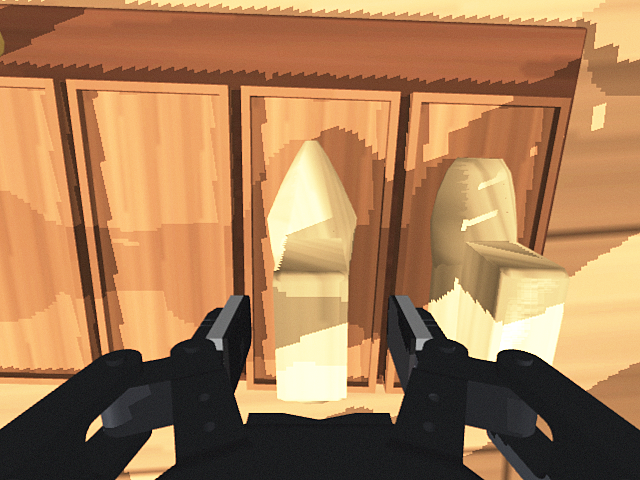

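b's comb (x 273–347) lies slightly left of the finger centre (320), agreeing with the 3 mm correction.

Call:
servo_tool(
  deltas=[-0.3,-0.35,0.9,0.3,-0.3,0,0,0,0.3,0,0,0,0,0,0,0,0,0],
)

```text
clock: 16.45
position: [0.533, -0.2231, 0.0565]
ee_rot: [0.001, 0.999, -0.037, 0.001]
contact_force: [0.3, 0.1, 0.9]
width: 0.0548
```

Call:
servo_tool(
  deltas=[0,0,0,0,0,0,0,0,0,0,0,0,0,0,0,0,0,0,0,0,0,0,0,0,0,0,0,0,0,0],
  jaw=0,
)

```text
clock: 16.95
position: [0.5333, -0.2232, 0.057]
ee_rot: [0.001, 0.999, -0.037, 0.001]
contact_force: [-0.7, 0.4, -0.5]
width: 0.0251
```

Call:
servo_tool(
  deltas=[0,0,-1,0,0,0,0,0,-2,0,0,0,0,0,-3,0,0,0,0,0,-4,0,0,0,0,0,-4,0,0,0,0,0,-2,0,0,0],
)

```text
clock: 17.55
position: [0.5294, -0.2209, 0.2198]
ee_rot: [-0.002, 0.999, -0.037, -0.005]
contact_force: [1.2, -0.4, -0.7]
width: 0.0254
```

```bash
python3 -c "
from h import *
go(.551,.2441,.22,3);snap('wrist','w15')"
```

```text
t 17.55 pos [ 0.5294 -0.2209  0.2198] F [ 1.2 -0.4 -0.7] w 0.0254 q [-0.52  0.29  1.52 -0.    1.35  1.13]
now axes cm [ -1.26 -46.53   0.13] | after turn cm [ 4.590e+00 -4.632e+01 -2.000e-02] | turn [-0.21  0.54 -7.21]
```

View pics/w15.png

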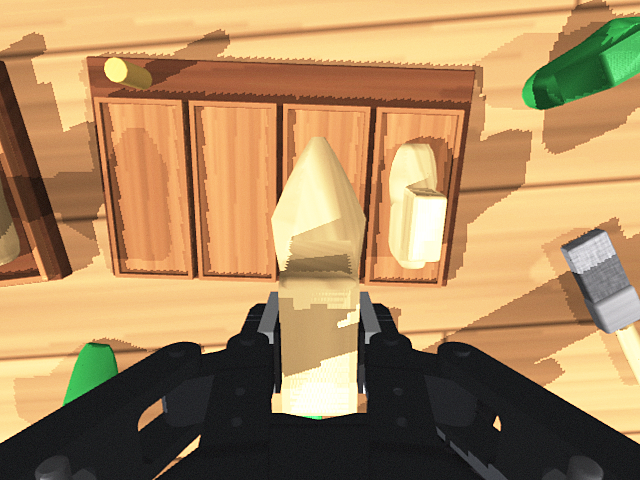

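Call:
servo_tool(
  deltas=[0,-4.1,-0.2,0,0.5,-3.6,0.2,-4.1,-0.2,0,0,-3.6,0.4,-4.1,-0.2,0,0.2,0,0.4,-4.1,-0.2,0,0.2,0,0.4,-4.1,-0.2,0,0.2,0,0.4,-4.1,-0.2,0,0.2,0,0.4,-4.1,-0.2,0,0.2,0,0.4,-4.1,-0.2,0,0.2,0,0.4,-4.1,-0.1,0,0.2,0,0.4,-4.1,0,0,0,0,0.4,-4.1,0,0,0,0,0,0,0,0,0,0,0,0,0,0,0,0],
)

```text
clock: 18.9
position: [0.5468, 0.2463, 0.2327]
ee_rot: [0.001, 1.0, 0.027, 0.01]
contact_force: [-0.0, 0.1, -1.5]
width: 0.0254
```

```bash
python3 -c "
from h import *
go(.551,.2441,.0575,3)"
```

```text
t 18.9 pos [0.5468 0.2463 0.2327] F [-0.   0.1 -1.5] w 0.0254 q [ 0.31  0.3   1.46 -0.01  1.36  1.83]
now axes cm [ 0.06  0.2  17.52] | after turn cm [ 0.4   0.24 17.52] | turn [ 0.13 -1.14  0.08]
```

Call:
servo_tool(
  deltas=[0.3,0.1,3.5,0,-1.1,0,-0.1,0,3.5,0,-0.2,0,-0.1,-0.1,3.5,0,-0.2,0,0,0,1.5,0,0,0,0,0,0,0,0,0],
)

```text
clock: 19.4
position: [0.5483, 0.2412, 0.1088]
ee_rot: [0.002, 1.0, 0.025, -0.003]
contact_force: [-0.2, 0.4, -2.1]
width: 0.0255
```

```bash
python3 -c "
from h import *
go(.551,.2441,.0575,3);snap('wrist','w16')"
```

```text
t 19.4 pos [0.5483 0.2412 0.1088] F [-0.2  0.4 -2.1] w 0.0255 q [ 0.3   0.4   1.63 -0.    1.11  1.82]
now axes cm [ 0.32 -0.3   5.13] | after turn cm [ 0.29 -0.28  5.13] | turn [ 0.22  0.39 -0.14]
```

View pics/w16.png

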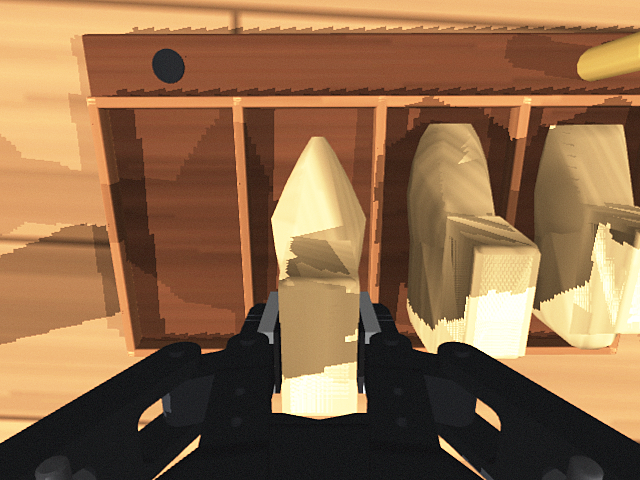

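Call:
servo_tool(
  deltas=[0.2,-0.35,1.6,0.2,0.2,0,-0.1,-0.1,1.6,0,-0.2,0,0,0,0.6,0,0,0,0,0,0,0,0,0],
)

```text
clock: 19.85
position: [0.5534, 0.2441, 0.0761]
ee_rot: [-0.001, 1.0, 0.023, 0.002]
contact_force: [0.0, 0.3, -2.0]
width: 0.0255
```

```bash
python3 -c "
from h import *
go(.551,.2441,.0575,3)"
```

```text
t 19.85 pos [0.5534 0.2441 0.0761] F [ 0.   0.3 -2. ] w 0.0255 q [0.3  0.44 1.67 0.   1.03 1.82]
now axes cm [-0.25 -0.01  1.86] | after turn cm [-0.24 -0.01  1.86] | turn [-0.1  -0.19 -0.33]
```

Call:
servo_tool(
  deltas=[-0.5,0,0.9,0,-0.4,0,0,0,0.6,0,0,0,0,0,0.3,0,0,0,0,0,0.2,0,0,0],
)

```text
clock: 20.25
position: [0.5502, 0.244, 0.0582]
ee_rot: [-0.002, 1.0, 0.023, 0.001]
contact_force: [-0.3, -0.3, -1.5]
width: 0.0255
```

```bash
python3 -c "
from h import *
go(.551,.2441,.0575,3)"
```

```text
t 20.25 pos [0.5502 0.244  0.0582] F [-0.3 -0.3 -1.5] w 0.0255 q [0.3  0.45 1.69 0.   0.99 1.82]
now axes cm [ 0.08 -0.    0.07] | after turn cm [ 0.08 -0.    0.07] | turn [-0.18 -0.1  -0.37]
```

Call:
servo_tool(
  deltas=[0,0,0.15,0,0,0,0,0,0.15,0,0,0],
)

```text
clock: 20.45
position: [0.5503, 0.2442, 0.057]
ee_rot: [-0.002, 1.0, 0.023, 0.001]
contact_force: [-3.3, 0.0, 13.6]
width: 0.025
```

Call:
servo_tool(
  deltas=[0,0,0,0,0,0,0,0,0,0,0,0,0,0,0,0,0,0,0,0,-2,0,0,0,0,0,-3,0,0,0,0,0,-4,0,0,0,0,0,-4,0,0,0,0,0,-2.5,0,0,0],
  jaw=5.5,
)

```text
clock: 21.25
position: [0.5484, 0.2433, 0.2132]
ee_rot: [-0.001, 1.0, 0.023, -0.003]
contact_force: [-0.2, 0.5, -0.6]
width: 0.055
```

```bash
python3 -c "
from h import *
snap('wrist','w17');go(.5272,-.302,.22,-6)"
```

```text
t 21.3 pos [0.5505 0.244  0.2172] F [1.3 0.7 2.8] w 0.0545 q [0.3  0.32 1.47 0.   1.34 1.82]
now axes cm [-4.86 54.43 -0.45] | after turn cm [ 3.39 54.54 -0.28] | turn [-0.18 -0.09  8.66]
```

View pics/w17.png

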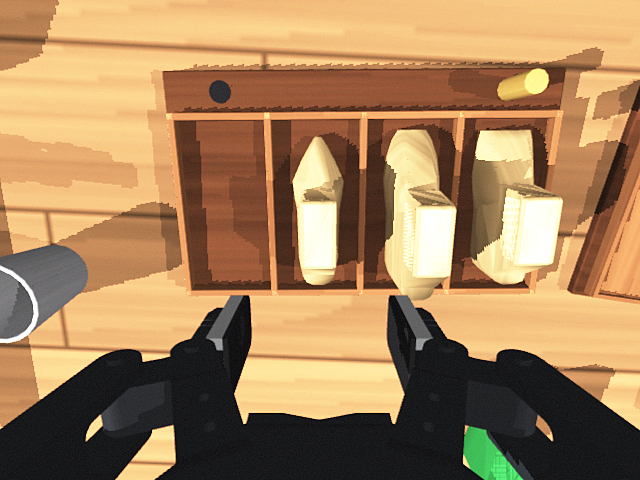

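Call:
servo_tool(
  deltas=[-0.4,4.2,-0.2,0,0.2,4.3,0,4.2,-0.2,0,0.2,4.3,0.3,4.2,-0.2,0,0.2,0,0.3,4.2,-0.2,0,0.2,0,0.3,4.2,-0.2,0,0.2,0,0.3,4.2,-0.2,0,0.2,0,0.3,4.2,-0.2,0,0.2,0,0.3,4.2,-0.2,0,0.2,0,0.3,4.2,-0.2,0,0.2,0,0.3,4.2,-0.2,0,0,0,0.3,4.2,-0.2,0,0,0,0.3,4.2,0,0,0,0,0.2,3,0,0,0,0,0,0,0,0,0,0,0,0,0,0,0,0,0,0,0,0,0,0],
)

```text
clock: 22.9
position: [0.5325, -0.3104, 0.2362]
ee_rot: [-0.003, 0.998, -0.053, 0.023]
contact_force: [1.0, -0.1, 0.1]
width: 0.055
```

```bash
python3 -c "
from h import *
snap('wrist','w18')
combs('w18',[('a',.526,-.303,.083)],R=.04,drop=.006)
go(.5272,-.302,.1,-6)"
```

```text
a 1805 mean [ 0.5288 -0.302   0.0829] ztop 0.083 yaw -5.9 rect [ 527.8 -301.6] [23.4 51.4] 84.1
t 22.95 pos [ 0.5326 -0.31    0.2362] F [ 0.4 -0.4  0.2] w 0.0551 q [-0.66  0.32  1.44  0.03  1.36  1.01]
now axes cm [-1.23 -0.63 13.58] | after turn cm [-0.62 -0.74 13.62] | turn [-0.44 -2.57 -0.09]
```

View pics/w18.png

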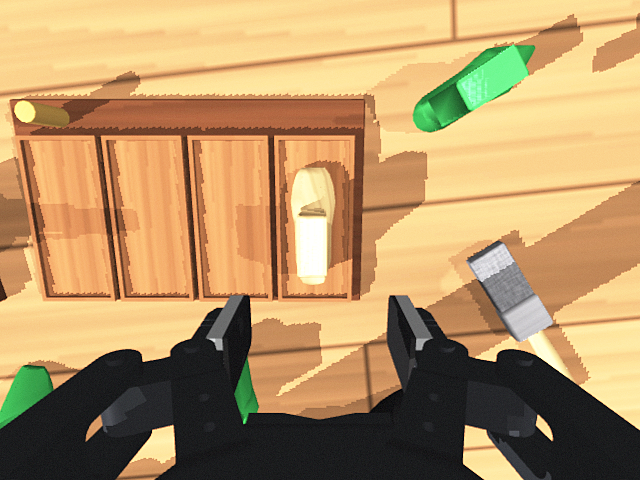

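Call:
servo_tool(
  deltas=[-0.8,-0.7,3.5,-0.4,-2.6,0,-0.1,0,3.5,0,-0.2,0,-0.1,0,3.5,0,-0.2,0,0,0,2,0,0,0,0,0,0,0,0,0],
)

```text
clock: 23.45
position: [0.5273, -0.2949, 0.1106]
ee_rot: [0.0, 0.999, -0.049, -0.002]
contact_force: [-0.1, 0.5, -0.1]
width: 0.0549
```

```bash
python3 -c "
from h import *
go(.5275,-.302,.051,-6)"
```

```text
t 23.45 pos [ 0.5273 -0.2949  0.1106] F [-0.1  0.5 -0.1] w 0.0549 q [-0.62  0.41  1.62 -0.    1.12  1.05]
now axes cm [0.1  0.7  5.96] | after turn cm [0.09 0.7  5.96] | turn [0.06 0.17 0.41]
```

Call:
servo_tool(
  deltas=[0,0.8,1,0,0,0.4,0,0,0,0,0,0],
)

```text
clock: 23.65
position: [0.5276, -0.302, 0.1016]
ee_rot: [0.001, 0.999, -0.051, -0.001]
contact_force: [0.2, 0.3, -0.2]
width: 0.0549
```

Call:
servo_tool(
  deltas=[-0.1,0,1.8,0,-0.2,0,-0.1,-0.1,1.8,0,-0.2,0,0,0,0.6,0,0,0,0,0,0,0,0,0],
)

```text
clock: 24.05
position: [0.5296, -0.3038, 0.0644]
ee_rot: [0.004, 0.999, -0.051, 0.001]
contact_force: [-0.7, 0.2, -0.1]
width: 0.055
```

```bash
python3 -c "
from h import *
go(.5275,-.302,.051,-6);snap('wrist','w19')"
```

```text
t 24.05 pos [ 0.5296 -0.3038  0.0644] F [-0.7  0.2 -0.1] w 0.055 q [-0.63  0.46  1.67 -0.01  1.01  1.05]
now axes cm [-0.23 -0.16  1.34] | after turn cm [-0.23 -0.15  1.34] | turn [ 0.45 -0.13  0.12]
```

View pics/w19.png

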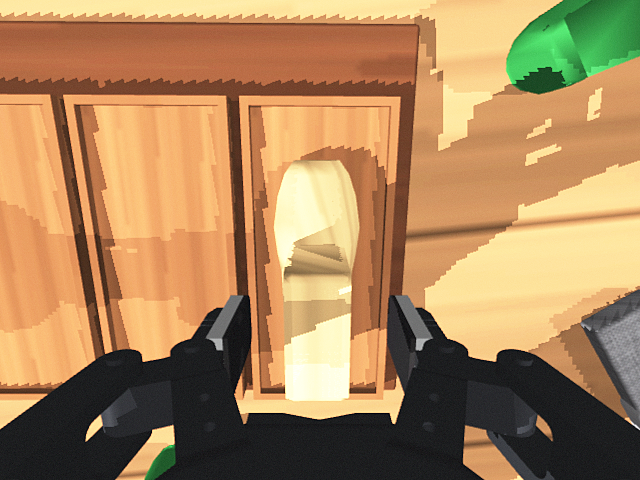

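Last a's comb (x 285–350) is centred between the fingers.

Call:
servo_tool(
  deltas=[-0.4,-0.15,1,0.4,-0.3,0,0,0,0.3,0,0,0,0,0,0,0,0,0],
)

```text
clock: 24.4
position: [0.5271, -0.3032, 0.0535]
ee_rot: [0.002, 0.999, -0.051, 0.001]
contact_force: [-0.5, -0.3, -0.2]
width: 0.055
```

Call:
servo_tool(
  deltas=[0,0,0,0,0,0,0,0,0,0,0,0,0,0,0,0,0,0,0,0,0,0,0,0,0,0,0,0,0,0],
  jaw=0,
)

```text
clock: 24.9
position: [0.5273, -0.3033, 0.0539]
ee_rot: [0.002, 0.999, -0.051, 0.001]
contact_force: [0.3, 0.7, 0.1]
width: 0.0238
```

Call:
servo_tool(
  deltas=[0,0,-1,0,0,0,0,0,-2,0,0,0,0,0,-3,0,0,0,0,0,-4,0,0,0,0,0,-4,0,0,0,0,0,-2,0,0,0],
)

```text
clock: 25.5
position: [0.5243, -0.3007, 0.217]
ee_rot: [-0.001, 0.999, -0.051, -0.004]
contact_force: [0.8, -0.3, -1.7]
width: 0.0235
```

```bash
python3 -c "
from h import *
go(.5468,.324,.22,3);snap('wrist','w20')"
```

```text
t 25.5 pos [ 0.5243 -0.3007  0.217 ] F [ 0.8 -0.3 -1.7] w 0.0235 q [-0.63  0.33  1.46 -0.    1.36  1.04]
now axes cm [ -4.17 -62.38  -0.1 ] | after turn cm [  5.51 -62.27  -0.3 ] | turn [-0.18  0.46 -8.89]
```

View pics/w20.png

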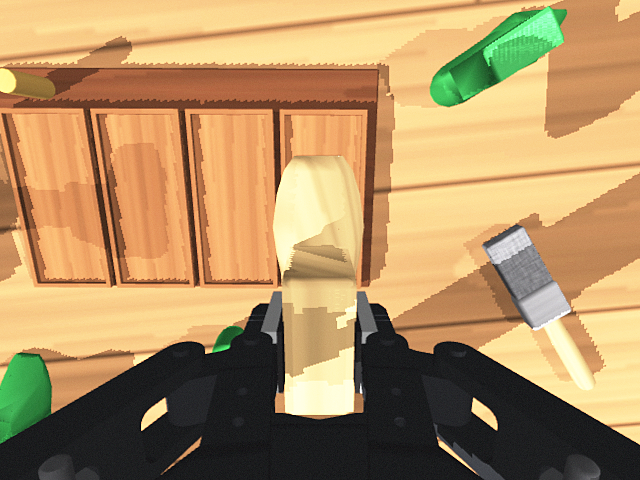

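Call:
servo_tool(
  deltas=[-0.3,-4.1,-0.2,0,0.5,-4.4,0.1,-4.1,-0.2,0,0,-4.4,0.4,-4.1,-0.2,0,0.1,0,0.4,-4.1,-0.2,0,0.1,0,0.4,-4.1,-0.2,0,0.1,0,0.4,-4.1,-0.2,0,0.1,0,0.4,-4.1,-0.2,0,0.1,0,0.4,-4.1,-0.2,0,0.1,0,0.4,-4.1,-0.1,0,0.1,0,0.4,-4.1,0,0,0,0,0.4,-4.1,0,0,0,0,0.4,-4.1,0,0,0,0,0.4,-4.1,0,0,0,0,0.4,-4.1,0,0,0,0,0.3,-3.6,0,0,0,0,0,0,0,0,0,0,0,0,0,0,0,0],
)

```text
clock: 27.25
position: [0.5446, 0.3326, 0.2272]
ee_rot: [0.002, 1.0, 0.027, 0.004]
contact_force: [0.3, -0.9, -2.0]
width: 0.0234
```

```bash
python3 -c "
from h import *
go(.5468,.324,.0545,3)"
```

```text
t 27.25 pos [0.5446 0.3326 0.2272] F [ 0.3 -0.9 -2. ] w 0.0234 q [ 0.44  0.37  1.37 -0.01  1.39  1.96]
now axes cm [ 0.04  0.79 17.27] | after turn cm [ 0.17  0.87 17.27] | turn [ 0.29 -0.45  0.1 ]
```

Call:
servo_tool(
  deltas=[0.1,0.8,3.5,0.2,-0.4,0,-0.1,-0.1,3.5,0,-0.1,0,-0.1,-0.1,3.5,0,-0.1,0,0,0,1.5,0,0,0,0,0,0,0,0,0],
)

```text
clock: 27.75
position: [0.5442, 0.3206, 0.1039]
ee_rot: [0.002, 1.0, 0.025, -0.001]
contact_force: [-0.2, -0.1, -2.1]
width: 0.0231
```

```bash
python3 -c "
from h import *
go(.5468,.324,.0545,3);snap('wrist','w21')"
```

```text
t 27.75 pos [0.5442 0.3206 0.1039] F [-0.2 -0.1 -2.1] w 0.0231 q [ 0.42  0.45  1.56 -0.    1.13  1.95]
now axes cm [ 0.29 -0.34  4.94] | after turn cm [ 0.28 -0.33  4.94] | turn [ 0.19  0.12 -0.12]
```

View pics/w21.png

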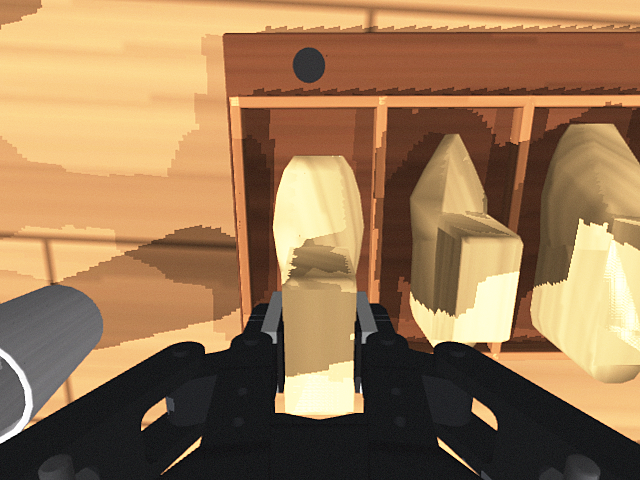

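Call:
servo_tool(
  deltas=[0.2,-0.4,1.6,0.2,0,0,-0.1,-0.1,1.6,0,-0.2,0,0,0,0.6,0,0,0,0,0,0,0,0,0],
)

```text
clock: 28.2
position: [0.5484, 0.3245, 0.07]
ee_rot: [-0.001, 1.0, 0.024, 0.001]
contact_force: [0.3, -0.5, -1.6]
width: 0.0231
```

```bash
python3 -c "
from h import *
go(.5468,.324,.0545,3)"
```

```text
t 28.2 pos [0.5484 0.3245 0.07  ] F [ 0.3 -0.5 -1.6] w 0.0231 q [0.42 0.49 1.6  0.   1.06 1.95]
now axes cm [-0.17  0.05  1.55] | after turn cm [-0.17  0.05  1.55] | turn [-0.15 -0.14 -0.27]
```

Call:
servo_tool(
  deltas=[-0.4,0,0.8,0,-0.2,0,0,0,0.5,0,0,0,0,0,0.3,0,0,0,0,0,0.15,0,0,0],
)

```text
clock: 28.6
position: [0.5451, 0.3248, 0.0539]
ee_rot: [-0.002, 1.0, 0.024, 0.001]
contact_force: [-2.0, -1.3, 8.2]
width: 0.0234
```

Call:
servo_tool(
  deltas=[0,0,0.15,0,0,0,0,0,0.1,0,0,0],
)

```text
clock: 28.8
position: [0.5452, 0.3248, 0.054]
ee_rot: [-0.002, 1.0, 0.024, 0.001]
contact_force: [-1.2, -1.5, 1.5]
width: 0.023
```

Call:
servo_tool(
  deltas=[0,0,0,0,0,0,0,0,0,0,0,0,0,0,0,0,0,0,0,0,-2,0,0,0,0,0,-3,0,0,0,0,0,-4,0,0,0,0,0,-4,0,0,0,0,0,-4,0,0,0,0,0,-2,0,0,0,0,0,0,0,0,0,0,0,0,0,0,0],
  jaw=5.5,
)

```text
clock: 29.9
position: [0.5455, 0.3246, 0.249]
ee_rot: [-0.002, 1.0, 0.024, 0.002]
contact_force: [0.1, 0.1, 0.3]
width: 0.0549
```

```bash
python3 -c "
from h import *
snap('wrist','w22');snap('top','t22');snap('side','s22')
im=cv2.imread('pics/s22.png')
cv2.imwrite('pics/s22c.png',cv2.resize(im[220:400,180:400],None,fx=3.3,fy=3.3,interpolation=cv2.INTER_CUBIC))
combs('w22',[('c',.559,.084,.0898),('d',.555,.164,.1055),('b',.551,.244,.0875),('a',.547,.324,.0835)],R=.04,drop=.006)
combs('t22',[('c',.559,.084,.0898),('d',.555,.164,.1055),('b',.551,.244,.0875),('a',.547,.324,.0835)],R=.04)
go(.3,.3,.2,3)"
```

```text
c 2427 mean [0.562  0.0866 0.0884] ztop 0.0887 yaw 2.9 rect [560.7  85.1] [53.7 30.9] 2.6
d 2404 mean [0.5547 0.1659 0.1044] ztop 0.1047 yaw 3.4 rect [553.1 164.9] [53.9 27.3] 2.8
b 2022 mean [0.5514 0.2451 0.0865] ztop 0.0867 yaw 2.8 rect [550.  244.4] [52.9 26.6] 3.2
a 1710 mean [0.5464 0.3252 0.0826] ztop 0.0826 yaw 2.4 rect [544.9 325. ] [52.4 23.5] 2.2
c 250 mean [0.5585 0.0835 0.0894] ztop 0.0895 yaw 0.3 rect [557.9  82.6] [58.2 27. ] 3.2
d 236 mean [0.5534 0.1632 0.1057] ztop 0.106 yaw 1.1 rect [550.8 162.7] [57.7 25.6] 3.5
b 244 mean [0.5486 0.2438 0.0876] ztop 0.0879 yaw -0.3 rect [547.  243.8] [58.7 27.1] 2.6
a 213 mean [0.5444 0.3238 0.0837] ztop 0.0834 yaw 1.3 rect [542.7 323.3] [56.1 24.1] 2.4
t 30.05 pos [0.5449 0.3243 0.2475] F [-0.  -0.  -0.2] w 0.0548 q [0.43 0.36 1.34 0.   1.44 1.95]
now axes cm [-24.58   1.26   4.74] | after turn cm [-24.58   1.15   4.75] | turn [-0.17 -0.01 -0.23]
```

View pics/w22.png

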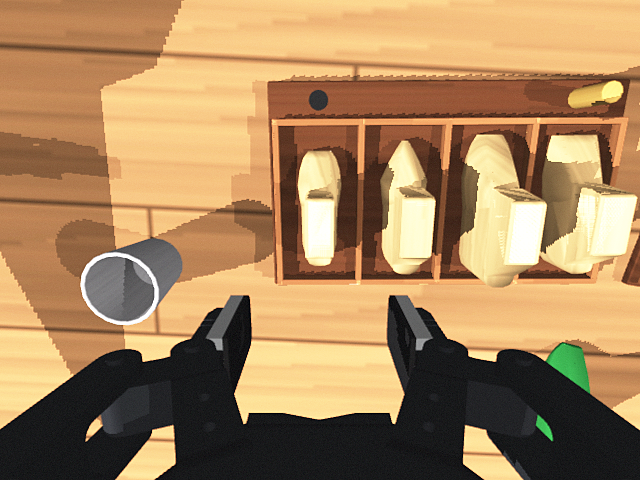

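View pics/s22c.png

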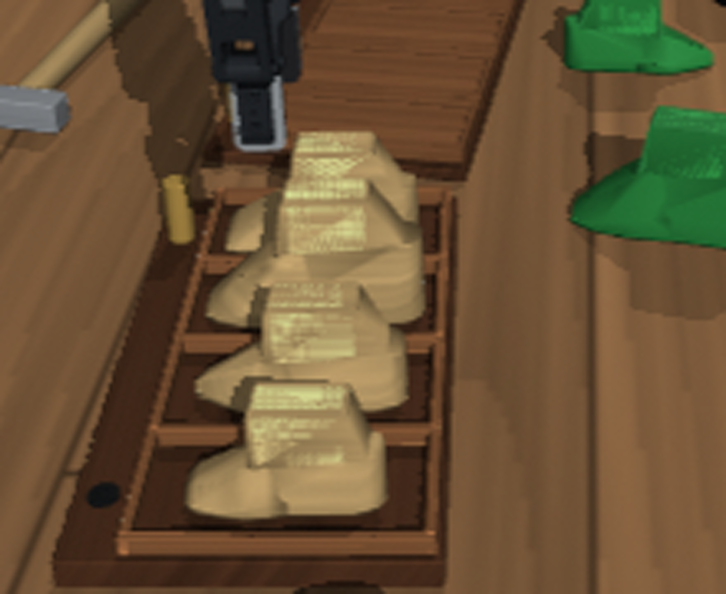

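View pics/t22.png

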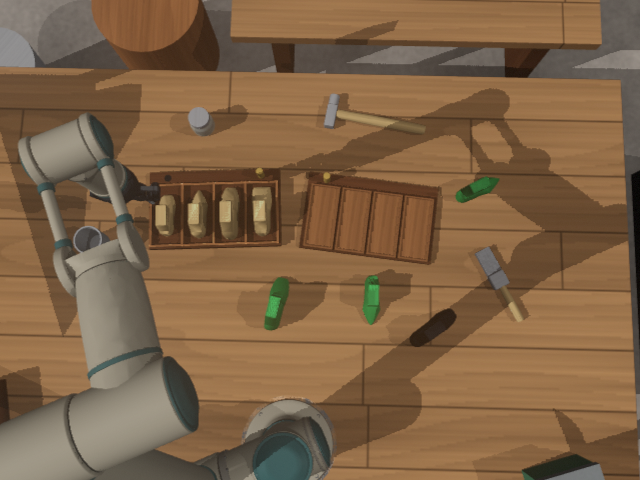

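All four stand flat in their bays: c at the peg, then d, b and a. The comb tops are at the expected heights, and the arm is clear.

```bash
python3 -c "
from h import *
print(manip.sign_off())"
```

```text
the job is handed in; nothing more can be done
None
```

All four lasts are in the new rack in job order, and I handed the job in at about 30 s of the 102 s allowed. On the old rack the order from its peg was square-toed (c), tall boot (d), pointed (b), shortest (a). The new rack's peg is at its right-hand end, so c went into the bay at the peg, then d, b and a.

**Last checks:**
- **Stance:** the wrist, side and top pictures show each last upright and lengthways in its own bay. Comb tops were at 0.089, 0.105, 0.087 and 0.083 m for c, d, b and a, the same as on the old trays to within 1–2 mm, so all stand flat.
- **Position:** by the wrist camera each comb centre is within about 2 mm of its bay target. The top camera agrees to within 1–4 mm.
- **Alignment:** the wrist camera gives yaws of 2.4–3.4°, against about 3° for the rack.
- **Forces:** the largest wrist force reported was about 14 N, while setting b down. The gripper was open and well above the lasts at hand-in.

**Disagreements:**
- The top camera's point-spread yaws at the end read −0.3 to 1.3°. They come from few pixels, and the same camera's rectangle fits gave 2.4–3.5°.
- An early wrist picture, taken while the arm was still settling, was 8–9 mm off. I discarded it and measured again.

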